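Gauge the printed shaft in the bench caliper

TASK

Check the freshly printed shaft (the white print with round ends and a square middle) in the bench caliper: slide the moving jaw open, lay the shaft in the two V-rests and let go of it, then gently slide the jaw shut until the shaft is pinched between the fixed jaw and the sprung plunger, with the plunger pushed in about half way. Let go and leave it pinched like that; never ram the plunger to its stop, and leave the other print and the scraper where they are.

Things in the scene. Friction and masses are not known exactly. Their poses are not given: they have to be found in the camera images.
- shaft: loose white printed shaft, 130 mm long, about 70 g: round ends of 26 mm diameter, and a square middle 34 x 34 mm, 28 mm long, on which it lies at the start. Origin under the centre of the square middle, on its underside; y runs along the shaft, z up. Both ends alike. Grip the square middle across x (34 mm).
- shaft_center (a point): centre of the shaft, on its axis, 17 mm above shaft
- caliper: steel bench caliper fixed to the table, base plate 100 x 350 x 14 mm; origin on the table under the centre of a shaft touching the fixed jaw. Its y is the measuring direction, from fixed to moving jaw; x across. Two aluminium V-rests (10 mm long, 90 degree V open upward, 18 mm to either side, tops 50 mm above the table) at y = -39 and +47 mm.
- rest_axis (a point): on the axis of a 26 mm shaft seated in the V-rests: 50 mm above the table, at caliper y = +11 mm. A good place to lay the shaft's centre: its end is then 11 mm clear of the fixed jaw (it may be laid about 8 mm either way along y)
- fixed_jaw: upright steel block of the fixed jaw, 54 mm wide, 22 mm thick, top 72 mm above the table; its measuring face looks along +y of the caliper
- fixed_face (a point): on the fixed jaw's measuring face, at the height of the shaft's axis; caliper y = -65 mm
- carriage (a joint): slide of the moving jaw along the caliper's y, in m, 0 to 0.075, growing as it opens. Gap from fixed face to free plunger tip: 110 mm plus this (starts at 0 to 12 mm: too narrow for the shaft). 8 N of dry friction: it stays where left. With the shaft against the fixed jaw the plunger touches at 0.020 and is half way in at 0.012.
- grip_fin (a point): grip point of the upright black fin on top of the grey moving jaw: fin 15 mm thick along the caliper's y, 40 mm wide across, from 61 to 97 mm above the table; the point is at its centre, 83 mm above the table. Take it from above, fingers closing along the caliper's y, or push it. Grey jaw below it: 60 mm across, 50 mm along y, top at 61 mm.
- plunger (a joint): how far the sprung steel plunger (20 mm disc, on the shaft's axis, facing the fixed jaw) is pushed into the moving jaw, in m: 0 free, 0.016 at its stop. Spring force about 0.8 N to start, 3.6 N half way (0.008), 6.4 N at the stop
- plunger_disc: the plunger's 20 mm steel disc that presses on the shaft; origin at the centre of its tip face, 50 mm above the table
- other_print: another loose white print, not to be touched: 128 mm long along its y, square 32 mm ends and a round 24 mm middle, origin on the underside
- scraper: loose spatula-shaped bed scraper, 200 mm long, lying on the table

How it is judged:
By the outcome, as a careful person would: the job done as asked, in the order asked, and still so for the second after the job is handed in, with the robot touching nothing.
It also fails if it takes over 72 s, if anything falls off the work surface, if the arm or the gripper's body presses on something with over 40 N, if the wrist force passes 120 N, or if a joint passes its speed limit or range.

ROBOT

A 6-joint arm with a two-finger parallel gripper is mounted at the origin on the work surface. World frame = base frame: x ahead of the robot, y to its left, z up, the work surface at z = 0. Lengths are in m, angles in rad, forces in N, time in s.
With the tool pointing down it reaches from about 0.425 to 0.95 m from the base axis. Payload 3.5 kg.
Tool frame: the origin (TCP) lies at the very end of the fingers, on their centre line; the grasp point (between the pads) lies 19 mm behind it (ctrl.pinch_z is the distance from the TCP to the grasp point, in m); z points along the fingers, y is the line along which they close (so a half turn about z gives the same grasp; the last joint's range is limited). The gripper opens to 85 mm and grips with 20 to 120 N. Pads are 22 mm wide; open, the fingers measure 114 mm over their backs; the gripper's body (76 mm by 85 mm) begins 54 mm behind the grasp point. The pads swing forward as they close: fully open they stand 13 mm farther back than shut.
Start: joints at [1.064, 0.286, 1.577, -0, 1.279, -0.15], TCP at [0.236, 0.632, 0.231] pointing down, gripper open.
Joint ranges: [-2.77, 2.77], [-0.9, 2.22], [0.21, 2.48], [-1.53, 4.67], [0.24, 2.81], [-2.84, 2.84]. Speed limits (rad/s): [2.79, 2.79, 3.14, 3.14, 3.14, 3.14].

INTERFACE

Orientations are given as a unit quaternion [x, y, z, w].
In Python, from plant import ctrl gives the robot as it stands. The module is installed in compiled form; this text tells all that it offers.
- The arm moves only by the shell command python3 -m crank 'ROWS' [OPENING] [FORCE]. ROWS is JSON, a list of rows, each a list of 6 numbers: the shift along the tool's x, y, z in cm, then the turn, a rotation vector about the tool's x, y, z in rad. In form: [[tx, ty, tz, rx, ry, rz], ...]. A call has 1 to 10 rows; each row is the pose to reach, as a shift and turn from the pose commanded when the call began, along the tool's axes at that moment; what a row does not reach only later rows make up. A row lasts 1/10 s, in which the tool goes at most 50 mm and 8.59 degrees, less where a joint would pass 70% of its speed; a pose out of reach is approached as far as the arm can. A call with a gripper value outside its range is refused whole. OPENING is the opening, from 0 (shut) to 1 (fully open), set as the call begins (- or left out, the last holds). The fingers move at their own pace and stop on an object; FORCE is the grip in N (left out, the last holds). Time passes only in rows, so rows that repeat a pose let the fingers close. It gives the time, the measured TCP pose, the force, the opening and the grip force at its end, in the units of the state.
- ctrl.get_state(): the state, without advancing time (a new reading comes with each control period).
- ctrl.read_camera(name): name is "side" or "top" or "wrist"; returns (picture, depth): 420x560x3 uint8, blue, green, red; 420x560 float32, m along the optical axis (not along the pixel's ray), 0 where there is no reading.
- ctrl.camera_info(name): a dict with "K" (3x3 intrinsics, pixels), "origin" and "orientation" of the camera in the world. Camera axes: x right, y down, z forward; pixel columns grow to the right and rows downward; lengths in m; the calibration is good to about 2 mm. A picture is of the moment at which its call begins: read the wrist's pose just before it. camera_info takes no time and is no camera call; for the wrist camera it gives the pose at the moment of the call.
- ctrl.sign_off(): hands the job in; it is judged then, once.
The state is a dict: "time": time; "qpos": joint angles; "dq": joint speeds; "joint_efforts": joint torques, N m; "eef_pos": TCP position; "tcp_rot": TCP orientation; "contact_force": force on the tool from outside, world axes, zero at the start; "wrist_torque": the same for the moment, N m; "opening": opening from 0.0 (shut) to 1.0 (fully open); "finger_force": force on a finger pad.
Only numpy, scipy, OpenCV 4.12 (cv2) and the standard library are available. Lean on these libraries where they do the work, as an engineer would, in place of code of your own. Each camera call takes 0.05 s, during which the arm holds its last target. There are 200 camera calls.

## Working session

There is one attempt and no reset: what is moved stays moved. The work goes in short steps, Python scripts to look and compute and a shell command to move; the robot and the scene stay as the last step left them, time stands still between calls to the robot, and variables do not carry over. Pictures are saved under pics/ and viewed, at most 10 in all, crops included, and the job is handed in when it is done.

```bash
mkdir -p pics
cat > h.py <<'E'
import numpy as np, cv2, json
from scipy.spatial.transform import Rotation as R
from plant import ctrl
def cam(name):
    i=ctrl.camera_info(name); K=np.array(i["K"]); o=np.array(i["origin"]); q=i["orientation"]
    q=np.array(q); M=R.from_quat(q).as_matrix() if q.size==4 else q.reshape(3,3)
    return K,o,M
def pts(name,d,c):
    K,o,M=c; v,u=np.mgrid[:d.shape[0],:d.shape[1]]
    p=np.stack([(u-K[0,2])/K[0,0]*d,(v-K[1,2])/K[1,1]*d,d],-1)
    return p@M.T+o
def ray(c,u,v,z):
    K,o,M=c; r=M@np.array([(u-K[0,2])/K[0,0],(v-K[1,2])/K[1,1],1]); return o+r*(z-o[2])/r[2]
E
python3 - <<'E'
from h import *
for n in ("top","side"):
    c=cam(n); im,d=ctrl.read_camera(n); np.savez(n+"0.npz",im=im,d=d)
    cv2.imwrite(f"pics/{n}0.png",im); print(n,c[0].tolist(),c[1],c[2].tolist())
s=ctrl.get_state(); print(s, ctrl.pinch_z)
E
```

```text
top [[529.5179751775611, 0.0, 284.70308537544133], [0.0, 529.5179751775611, 202.38445907714777], [0.0, 0.0, 1.0]] [ 0.43414416 -0.03719703  0.89869827] [[-0.1821559896944094, -0.9608572865486855, 0.20874019810459893], [-0.9832695651963228, 0.17791825995789254, -0.03906475306705144], [0.0003969598016654724, -0.21236376258639977, -0.9771906030877818]]
side [[379.6742899106817, 0.0, 281.5896574036299], [0.0, 379.6742899106817, 210.8627960577336], [0.0, 0.0, 1.0]] [ 0.55362057 -0.45985858  0.57351453] [[0.9970592076115798, -0.04469498635783806, 0.06225186512419778], [-0.07450281148594086, -0.7556089588572648, 0.6507721816237468], [0.017951813213684064, -0.6534963347174285, -0.7567167719254198]]
{'time': 0.1, 'qpos': array([ 1.06398748e+00,  2.87105188e-01,  1.57801915e+00, -1.52642673e-05,
        1.27862166e+00, -1.50029909e-01]), 'dq': array([-0.00033736, -0.00103029, -0.00465453, -0.00142112,  0.00052572,
        0.00135982]), 'joint_efforts': array([ 1.83160300e-03, -4.07298017e+01, -2.93701315e+01, -6.92504818e-05,
        3.39111393e-03,  8.98332161e-06]), 'eef_pos': array([0.23545194, 0.63196953, 0.23007297]), 'tcp_rot': array([ 1.77442555e-01,  9.84130571e-01, -1.02148259e-03, -3.40361297e-04]), 'contact_force': array([ 0.02300112,  0.06608281, -0.28158296]), 'wrist_torque': array([ 0.01053317, -0.0151621 ,  0.04595063]), 'finger_force': 0.0, 'opening': 1.0001170203847765} 0.0187
```

View pics/top0.png

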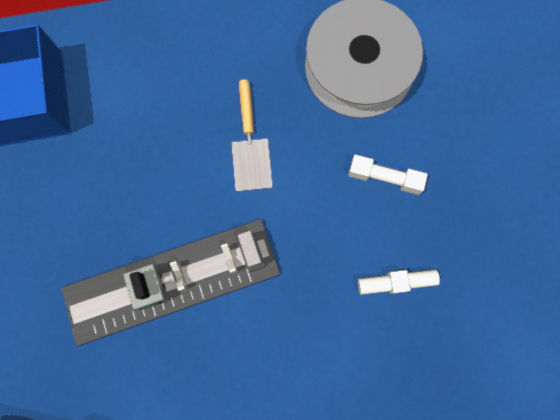

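View pics/side0.png

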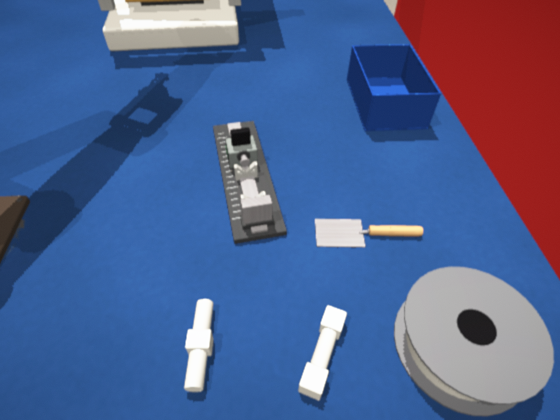

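Top view: caliper lower left, with the black fin at (140,286), V-rests at (177,277) and (229,258), and the fixed jaw at (252,250). The shaft is at (399,282), the other print at (388,174) and the scraper at (250,150). The side view agrees: shaft at (199,345), fin at (240,135), fixed jaw at (257,210).

Run:
```python
from h import *
for n,box in (("top",dict(cal=(55,210,285,350),sh=(350,260,450,305))),("side",dict(cal=(205,112,295,250),sh=(175,290,222,400)))):
    f=np.load(n+"0.npz"); im,d=f["im"],f["d"]; c=cam(n); P=pts(n,d,c)
    def sub(b): x0,y0,x1,y1=b; return P[y0:y1,x0:x1].reshape(-1,3), im[y0:y1,x0:x1].reshape(-1,3).astype(int), d[y0:y1,x0:x1].ravel()>0
    p,col,ok=sub(box["sh"]); m=ok&(col.min(1)>120)&(p[:,2]>0.008)
    r=cv2.minAreaRect(p[m][:,:2].astype(np.float32)*1000); print(n,"shaft rect",r,"n",m.sum(), "zmax",np.percentile(p[m][:,2],98))
    t=m&(p[:,2]>0.0315); r=cv2.minAreaRect(p[t][:,:2].astype(np.float32)*1000); print("  square top",r,p[t].mean(0),t.sum())
    p,col,ok=sub(box["cal"])
    sat=col.max(1)-col.min(1)
    for nm,lo,hi in (("plate",0.009,0.019),("vtops/jaw",0.066,0.078),("grey",0.056,0.066),("fin",0.088,0.105),("rests",0.045,0.054)):
        m=ok&(p[:,2]>lo)&(p[:,2]<hi)&(sat<60)
        q=p[m]
        if len(q)>5: print("  ",nm,m.sum(),cv2.minAreaRect(q[:,:2].astype(np.float32)*1000),q.mean(0))
```

```text
top shaft rect ((456.7276916503906, -230.75729370117188), (130.35597229003906, 33.85650634765625), 86.15393829345703) n 1358 zmax 0.036864094742982044
  square top ((456.9007568359375, -229.68748474121094), (127.93128967285156, 33.64834213256836), 86.03448486328125) [ 0.45655137 -0.23062017  0.03420887] 435
   plate 8969 ((527.3101806640625, 137.89105224609375), (100.60128784179688, 349.7374572753906), 8.827603340148926) [0.52342083 0.14627593 0.01440142]
   vtops/jaw 538 ((535.9454345703125, 82.59556579589844), (54.022499084472656, 191.635986328125), 8.5681734085083) [0.54532518 0.01601407 0.07191006]
   grey 939 ((534.85595703125, 92.62640380859375), (60.91278839111328, 212.09445190429688), 9.6199369430542) [0.52057655 0.16412921 0.06049754]
   fin 292 ((521.5293579101562, 172.9008331298828), (39.858821868896484, 16.30923080444336), 9.134749412536621) [0.52132868 0.17172119 0.09583394]
   rests 284 ((532.8297729492188, 90.38641357421875), (58.79634094238281, 208.62661743164062), 9.532571792602539) [0.52695565 0.1043078  0.04931705]
side shaft rect ((458.2021179199219, -231.64834594
[... 300 characters left out ...]
701171875), (100.18180847167969, 351.0100402832031), 8.763086318969727) [0.53050048 0.09972038 0.01497235]
   vtops/jaw 421 ((541.43212890625, 78.32722473144531), (53.430912017822266, 186.84268188476562), 6.564076900482178) [0.54493213 0.03243387 0.0721635 ]
   grey 495 ((533.9910888671875, 90.88870239257812), (60.81072998046875, 213.93370056152344), 7.450369834899902) [0.53085872 0.11762526 0.06122473]
   fin 155 ((524.0188598632812, 171.509765625), (40.245731353759766, 17.484561920166016), 10.314809799194336) [0.52397285 0.16895405 0.0953517 ]
   rests 303 ((538.1033935546875, 80.94385528564453), (59.47532653808594, 192.88644409179688), 10.38614559173584) [0.53794909 0.07274758 0.04928277]
```

```bash
cat >> h.py <<'E'
def go(x,y,z,yawdeg):
    """prints tool-axis shift (cm) and rotation vector to reach TCP x,y,z, tool down, tool y at yaw"""
    s=ctrl.get_state(); p=np.array(s["eef_pos"]); A=R.from_quat(s["tcp_rot"])
    a=np.radians(yawdeg); ty=np.array([np.cos(a),np.sin(a),0]); tz=np.array([0,0,-1.]); B=R.from_matrix(np.stack([np.cross(ty,tz),ty,tz],1))
    print("t",np.round(A.inv().apply(np.array([x,y,z])-p)*100,2),"r",np.round((A.inv()*B).as_rotvec(),3),"q1-yaw",np.arctan2(y,x)-a)
TH=np.radians(8.8); CX=np.array([np.cos(TH),np.sin(TH)]); CY=np.array([-np.sin(TH),np.cos(TH)])
E
python3 - <<'E'
from h import *
for n in("top","side"):
    f=np.load(n+"0.npz"); im,d=f["im"],f["d"]; P=pts(n,d,cam(n)); col=im.astype(int)
    m0=(d>0)&((col.max(2)-col.min(2))<60)
    def S(zl,zh,m=True):
        q=P[m0&(P[...,2]>zl)&(P[...,2]<zh)&(abs(P[...,0]-.53)<.12)&(P[...,1]<.3)&(P[...,1]>-.06)&m]
        q=q[:,:2]; r=np.stack([q@CX,q@CY],1); return r
    for nm,a,ym in(("jaw",(.066,.078),.05),("fin",(.09,.105),9),("grey",(.056,.066),9),("rest/plunger",(.04,.054),9)):
        r=S(*a,m=P[...,1]<ym) 
        if nm=="grey": r=r[r[:,1]>.05]
        print(n,nm,np.percentile(r,[2,50,98],axis=0).round(4).tolist(), len(r))
    r=S(.04,.056); print(np.histogram(r[:,1],bins=np.arange(-.08,.14,.005)))
go(.5226,.171,.15,98.8)
E
```

```text
top jaw [[0.516, -0.0957], [0.5414, -0.0853], [0.5676, -0.0747]] 482
top fin [[0.5227, 0.0834], [0.5414, 0.09], [0.5603, 0.0979]] 285
top grey [[0.5126, 0.0618], [0.5387, 0.0813], [0.5707, 0.1146]] 895
top rest/plunger [[0.5103, -0.0831], [0.534, 0.0376], [0.5648, 0.1012]] 416
(array([ 2,  1,  0,  0,  0, 48, 60, 23,  0,  0,  0,  0,  0,  0,  0,  0,  0,
        0,  0,  0,  0,  0, 34, 57, 58, 16, 20, 17, 29, 45,  5,  9,  7,  7,
        6,  9,  7,  4,  3,  1,  0,  0,  0,  0]), array([-8.0000000e-02, -7.5000000e-02, -7.0000000e-02, -6.5000000e-02,
       -6.0000000e-02, -5.5000000e-02, -5.0000000e-02, -4.5000000e-02,
       -4.0000000e-02, -3.5000000e-02, -3.0000000e-02, -2.5000000e-02,
       -2.0000000e-02, -1.5000000e-02, -1.0000000e-02, -5.0000000e-03,
        6.9388939e-17,  5.0000000e-03,  1.0000000e-02,  1.5000000e-02,
        2.0000000e-02,  2.5000000e-02,  3.0000000e-02,  3.5000000e-02,
        4.0000000e-02,  4.5000000e-02,  5.0000000e-02,  5.5000000e-02,
        6.0000000e-02,  6.5000000e-02,  7.0000000e-02,  7.5000000e-02,
        8.0000000e-02,  8.5000000e-02,  9.0000000e-02,
[... 852 characters left out ...]
3.0000000e-02, -2.5000000e-02,
       -2.0000000e-02, -1.5000000e-02, -1.0000000e-02, -5.0000000e-03,
        6.9388939e-17,  5.0000000e-03,  1.0000000e-02,  1.5000000e-02,
        2.0000000e-02,  2.5000000e-02,  3.0000000e-02,  3.5000000e-02,
        4.0000000e-02,  4.5000000e-02,  5.0000000e-02,  5.5000000e-02,
        6.0000000e-02,  6.5000000e-02,  7.0000000e-02,  7.5000000e-02,
        8.0000000e-02,  8.5000000e-02,  9.0000000e-02,  9.5000000e-02,
        1.0000000e-01,  1.0500000e-01,  1.1000000e-01,  1.1500000e-01,
        1.2000000e-01,  1.2500000e-01,  1.3000000e-01,  1.3500000e-01,
        1.4000000e-01]))
t [-43.01 -33.15   8.06] r [-0.002 -0.001 -0.51 ] q1-yaw -1.4081557394765856
```

```bash
python3 -m crank '[[-43,-33.1,8,0,0,-0.51],[-43,-33.1,8,0,0,-0.51],[-43,-33.1,8,0,0,-0.51],[-43,-33.1,8,0,0,-0.51],[-43,-33.1,8,0,0,-0.51],[-43,-33.1,8,0,0,-0.51],[-43,-33.1,8,0,0,-0.51],[-43,-33.1,8,0,0,-0.51],[-43,-33.1,8,0,0,-0.51],[-43,-33.1,8,0,0,-0.51]]' 0.6 20
python3 - <<'E'
from h import *
p=.5422*CX+.09*CY; print(p); go(*p,.12,98.8)
E
```

```text
time: 1.1
eef_pos: [0.4968, 0.213, 0.1582]
tcp_rot: [-0.077, 0.997, 0.0, -0.0]
contact_force: [1.1, 1.4, 0.5]
opening: 0.598
finger_force: 0.0
[0.5220487  0.17188947]
t [-1.87 -4.45  3.82] r [ 0. -0. -0.] q1-yaw -1.4063057014508735
```

```bash
python3 -m crank '[[-1.9,-4.4,3.8,0,0,0],[-1.9,-4.4,3.8,0,0,0],[-1.9,-4.4,3.8,0,0,0],[-1.9,-4.4,3.8,0,0,0]]'
python3 - <<'E'
from h import *
p=.5422*CX+.09*CY; go(*p,.069,98.8)
E
```

```text
time: 1.5
eef_pos: [0.5215, 0.175, 0.1209]
tcp_rot: [-0.077, 0.997, 0.0, -0.0]
contact_force: [0.7, 0.0, 0.8]
opening: 0.598
finger_force: 0.0
t [-0.01 -0.32  5.19] r [ 0. -0. -0.] q1-yaw -1.4063057014508735
```

```bash
python3 -m crank '[[0,-0.2,2,0,0,0],[0,-0.2,4,0,0,0],[0,-0.2,5.2,0,0,0],[0,-0.2,5.2,0,0,0],[0,-0.2,5.2,0,0,0]]'
python3 - <<'E'
from h import *
p=.5422*CX+.09*CY; go(*p,.069,98.8)
E
```

```text
time: 2.0
eef_pos: [0.5223, 0.1732, 0.0696]
tcp_rot: [-0.077, 0.997, 0.0, 0.001]
contact_force: [-0.4, 0.4, 1.2]
opening: 0.6
finger_force: 0.0
t [ 0.05 -0.13  0.06] r [0.    0.001 0.001] q1-yaw -1.4063057014508735
```

```bash
python3 -m crank '[[0,-0.1,0,0,0,0],[0,-0.1,0,0,0,0],[0,-0.1,0,0,0,0],[0,-0.1,0,0,0,0],[0,-0.1,0,0,0,0],[0,-0.1,0,0,0,0],[0,-0.1,0,0,0,0],[0,-0.1,0,0,0,0]]' 0 40
```

```text
time: 2.8
eef_pos: [0.523, 0.1719, 0.07]
tcp_rot: [-0.076, 0.997, 0.001, 0.001]
contact_force: [-2.2, 2.7, 5.6]
opening: 0.167
finger_force: 41.2
```

```bash
python3 -m crank '[[0,0.3,0,0,0,0],[0,0.8,0,0,0,0],[0,1.4,0,0,0,0],[0,2.1,0,0,0,0],[0,2.8,0,0,0,0],[0,3.5,0,0,0,0],[0,4.2,0,0,0,0],[0,4.9,0,0,0,0],[0,5.4,0,0,0,0],[0,5.5,0,0,0,0]]'; python3 -m crank '[[0,0,0,0,0,0],[0,0,0,0,0,0],[0,0,0,0,0,0],[0,0,0,0,0,0]]' 0.6
```

```text
time: 3.8
eef_pos: [0.5149, 0.2237, 0.07]
tcp_rot: [-0.077, 0.997, -0.002, 0.0]
contact_force: [-1.7, -8.7, 6.2]
opening: 0.169
finger_force: 41.3
time: 4.2
eef_pos: [0.5137, 0.2257, 0.0684]
tcp_rot: [-0.077, 0.997, -0.0, -0.0]
contact_force: [-0.5, 0.1, 0.2]
opening: 0.599
finger_force: 0.0
```

```bash
python3 -m crank '[[0,0,-5,0,0,0],[0,0,-10,0,0,0],[0,0,-13,0,0,0]]'
python3 - <<'E'
from h import *
s=ctrl.get_state(); print(s["eef_pos"])
p=np.array([.4575,-.2312]); go(*p,.12,-3.75); go(*p,.2,-3.75)
E
```

```text
time: 4.5
eef_pos: [0.5153, 0.2262, 0.2029]
tcp_rot: [-0.077, 0.997, 0.0, 0.003]
contact_force: [0.7, 0.4, 1.0]
opening: 0.6
finger_force: 0.0
[0.51530136 0.22620222 0.2028629 ]
t [ 12.75 -44.32   8.2 ] r [0.005 0.003 1.79 ] q1-yaw -0.402472731646378
t [ 12.71 -44.32   0.2 ] r [0.005 0.003 1.79 ] q1-yaw -0.402472731646378
```

```bash
python3 -m crank '[[12.7,-44.3,0,0,0,1.79],[12.7,-44.3,0,0,0,1.79],[12.7,-44.3,0,0,0,1.79],[12.7,-44.3,0,0,0,1.79],[12.7,-44.3,0,0,0,1.79],[12.7,-44.3,0,0,0,1.79],[12.7,-44.3,0,0,0,1.79],[12.7,-44.3,0,0,0,1.79],[12.7,-44.3,0,0,0,1.79],[12.7,-44.3,0,0,0,1.79]]' 0.8
python3 - <<'E'
from h import *
go(.4576,-.2314,.1,-3.7)
E
```

```text
time: 5.5
eef_pos: [0.4552, -0.2359, 0.199]
tcp_rot: [0.628, 0.778, -0.001, 0.001]
contact_force: [-0.3, 0.9, -0.1]
opening: 0.799
finger_force: 0.0
t [0.41 0.33 9.9 ] r [0.    0.002 0.278] q1-yaw -0.4036055429773816
```

```bash
python3 -m crank '[[0.4,0.3,5,0,0,0.14],[0.4,0.3,9.9,0,0,0.278],[0.4,0.3,9.9,0,0,0.278],[0.4,0.3,9.9,0,0,0.278],[0.4,0.3,9.9,0,0,0.278]]'
python3 - <<'E'
from h import *
c=cam("wrist"); im,d=ctrl.read_camera("wrist"); cv2.imwrite("pics/w1.png",im); P=pts("wrist",d,c)
m=(d>0)&(im.min(2)>110)&(P[...,2]>.006)&(P[...,2]<.05)&(abs(P[...,0]-.457)<.09)&(abs(P[...,1]+.231)<.1)
print(cv2.minAreaRect(P[m][:,:2].astype(np.float32)*1000),m.sum())
t=m&(P[...,2]>.031);print(cv2.minAreaRect(P[t][:,:2].astype(np.float32)*1000),t.sum())
go(.4576,-.2314,.005,-3.7)
im,d=ctrl.read_camera("top"); P=pts("top",d,cam("top")); cv2.imwrite("pics/t1.png",cv2.resize(im[205:350,50:290],(720,435),interpolation=cv2.INTER_CUBIC)); np.savez("top1.npz",im=im,d=d)
E
```

```text
time: 6.0
eef_pos: [0.4598, -0.228, 0.1027]
tcp_rot: [0.725, 0.689, 0.0, 0.002]
contact_force: [0.2, 1.1, -0.3]
opening: 0.8
finger_force: 0.0
((456.93035888671875, -232.95413208007812), (130.68753051757812, 33.82747268676758), 87.06755828857422) 6319
((456.7477722167969, -235.49478149414062), (118.6520767211914, 33.44384765625), 85.99899291992188) 1762
t [-0.3  -0.28  9.81] r [0.005 0.003 0.013] q1-yaw -0.4036055429773816
```

View pics/w1.png

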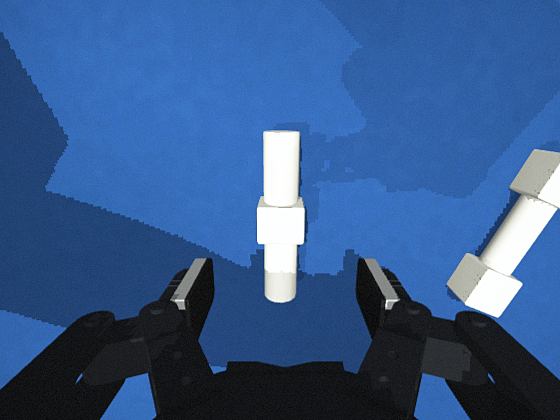

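View pics/t1.png

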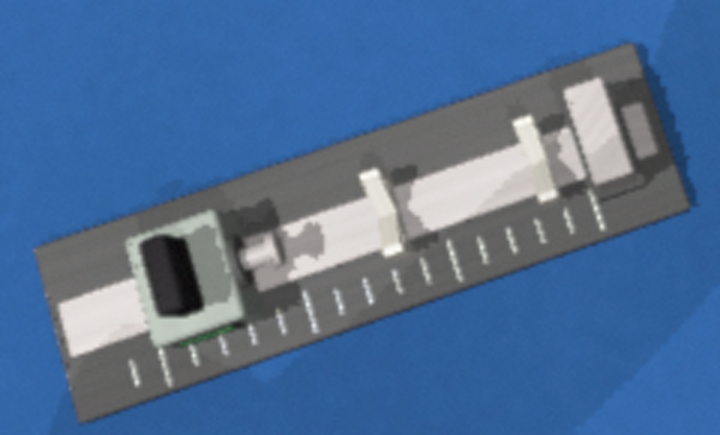

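Wrist view: the shaft is centred between the fingers with its square at (281,221), and the other print at (505,240) is clear. Top crop: the jaw is open, with the plunger tip at (284,247) well past the V-rest at (385,212).

```bash
python3 -m crank '[[-0.2,-0.1,4,0,0,0.01],[-0.2,-0.1,8,0,0,0.01],[-0.2,-0.1,9.7,0,0,0.01],[-0.2,-0.1,9.7,0,0,0.01],[-0.2,-0.1,9.7,0,0,0.01]]'
python3 - <<'E'
from h import *
f=np.load("top1.npz"); im,d=f["im"],f["d"]; c=cam("top"); P=pts("top",d,c)
def uv(p): return round(p[:2]@CX,4),round(p[:2]@CY,4)
for u,v in ((284,240),(286,248),(284,256)): print("tip",uv(ray(c,50+u/3,205+v/3,.055)))
q=P[(d>0)&(P[...,2]>.09)&(P[...,2]<.105)&(abs(P[...,0]-.52)<.06)&(P[...,1]>.15)&(P[...,1]<.3)]
v=q[:,:2]@CY; print("fin",np.percentile(v,[2,98]),v.mean())
go(.4576,-.2314,.006,-3.7)
E
```

```text
time: 6.6
eef_pos: [0.4583, -0.2298, 0.0046]
tcp_rot: [0.729, 0.684, 0.0, 0.002]
contact_force: [0.2, -0.5, 0.7]
opening: 0.8
finger_force: 0.0
tip (np.float64(0.5434), np.float64(0.0884))
tip (np.float64(0.5391), np.float64(0.0886))
tip (np.float64(0.5354), np.float64(0.0907))
fin [0.13476262 0.14914477] 0.1413407063868691
t [-0.17 -0.06 -0.14] r [0.003 0.002 0.001] q1-yaw -0.4036055429773816
```

```bash
python3 -m crank '[[-0.1,0,-0.1,0,0,0],[-0.1,0,-0.1,0,0,0],[-0.1,0,-0.1,0,0,0],[-0.1,0,-0.1,0,0,0],[-0.1,0,-0.1,0,0,0],[-0.1,0,-0.1,0,0,0],[-0.1,0,-0.1,0,0,0],[-0.1,0,-0.1,0,0,0]]' 0 40; python3 -m crank '[[0,0,-2,0,0,0],[0,0,-6,0,0,0],[0,0,-11,0,0,0],[0,0,-15,0,0,0],[0,0,-15,0,0,0],[0,0,-15,0,0,0]]'
python3 - <<'E'
from h import *
c=cam("wrist"); im,d=ctrl.read_camera("wrist"); cv2.imwrite("pics/w2.png",im); P=pts("wrist",d,c)
s=ctrl.get_state(); A=R.from_quat(s["tcp_rot"]); T=A.inv().apply((P-s["eef_pos"]).reshape(-1,3)).reshape(P.shape)
m=(d>0)&(im.min(2)>110)&(T[...,2]<.05)&(T[...,2]>-.06)&(abs(T[...,1])<.025)&(abs(T[...,0])<.1)
q=T[m]; print(m.sum(),cv2.minAreaRect(q[:,:2].astype(np.float32)*1000),np.percentile(q,[1,99],axis=0))
p=.5422*CX+.0008*CY; print(p); go(*p,.155,8.8)
E
```

```text
time: 7.4
eef_pos: [0.4583, -0.231, 0.0058]
tcp_rot: [0.729, 0.684, 0.0, 0.002]
contact_force: [-0.2, 0.0, 6.5]
opening: 0.391
finger_force: 41.1
time: 8.0
eef_pos: [0.4572, -0.2301, 0.1549]
tcp_rot: [0.729, 0.684, 0.0, 0.001]
contact_force: [0.3, 0.2, -1.4]
opening: 0.391
finger_force: 40.3
15232 ((8.734989166259766, 1.1353263854980469), (110.01341247558594, 45.3409538269043), 11.243496894836426) [[-0.0391312  -0.01785795 -0.03552558]
 [ 0.06240216  0.02020118 -0.00964799]]
[0.53569504 0.0837395 ]
t [31.76  5.92 -0.18] r [-0.001 -0.001 -0.218] q1-yaw 0.0014754692354556342
```

View pics/w2.png

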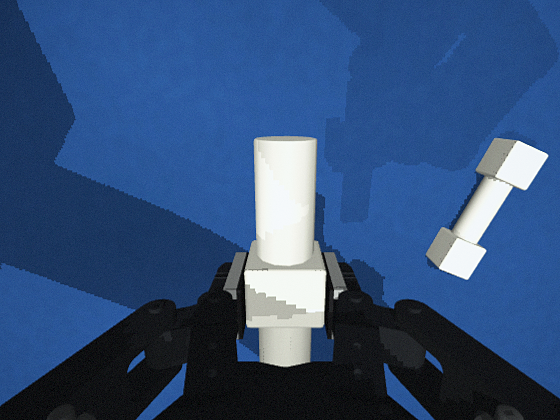

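The shaft is held straight and centred in the pads: square at (285,285), far end at (285,137).

```bash
python3 -m crank '[[4,0.7,0,0,0,-0.03],[8,1.5,0,0,0,-0.06],[12,2.2,0,0,0,-0.09],[16,3,0,0,0,-0.12],[20,3.7,0,0,0,-0.15],[24,4.5,0,0,0,-0.18],[28,5.2,0,0,0,-0.2],[31,5.8,0,0,0,-0.218],[31.8,5.9,0,0,0,-0.218],[31.8,5.9,0,0,0,-0.218]]'
python3 -m crank '[[0,0,2,0,0,0],[0,0,4,0,0,0],[0,0,6,0,0,0],[0,0,7,0,0,0],[0,0,7,0,0,0],[0,0,7,0,0,0]]'
python3 - <<'E'
from h import *
p=.5422*CX+.0008*CY; go(*p,.039,8.8)
c=cam("top"); im,d=ctrl.read_camera("top"); cv2.imwrite("pics/t2.png",cv2.resize(im[185:350,50:290],(720,495),interpolation=cv2.INTER_CUBIC))
E
```

```text
time: 9.05
eef_pos: [0.5348, 0.0845, 0.1514]
tcp_rot: [0.65, 0.76, -0.002, -0.002]
contact_force: [0.2, -0.3, -0.4]
opening: 0.393
finger_force: 40.2
time: 9.65
eef_pos: [0.5362, 0.083, 0.0839]
tcp_rot: [0.651, 0.759, -0.0, 0.0]
contact_force: [0.2, -0.6, -0.2]
opening: 0.393
finger_force: 40.2
t [ 0.08 -0.04  4.49] r [-0.     0.    -0.001] q1-yaw 0.0014754692354556342
```

View pics/t2.png

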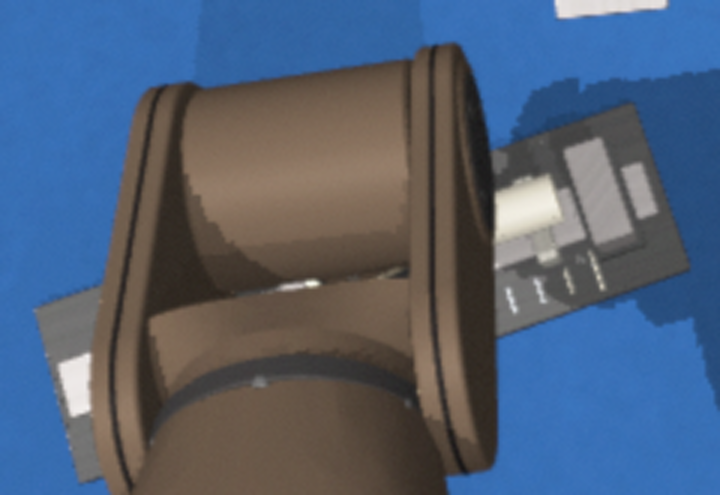

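The arm hides most of the caliper. The shaft's end at (530,207) is lined up with the rests and clear of the fixed jaw at (600,190). Lowering slowly.

```bash
python3 -m crank '[[0.1,0,1,0,0,0],[0.1,0,2,0,0,0],[0.1,0,3,0,0,0],[0.1,0,3.6,0,0,0],[0.1,0,4,0,0,0],[0.1,0,4.2,0,0,0],[0.1,0,4.3,0,0,0],[0.1,0,4.4,0,0,0],[0.1,0,4.4,0,0,0],[0.1,0,4.4,0,0,0]]'
```

```text
time: 10.7
eef_pos: [0.5362, 0.0847, 0.0401]
tcp_rot: [0.651, 0.759, 0.0, 0.0]
contact_force: [-0.2, 0.1, 0.3]
opening: 0.391
finger_force: 40.2
```

```bash
python3 -m crank '[[0,0,0.05,0,0,0],[0,0,0.1,0,0,0],[0,0,0.1,0,0,0],[0,0,0.1,0,0,0]]'; python3 -m crank '[[0,0,0.05,0,0,0],[0,0,0.1,0,0,0],[0,0,0.1,0,0,0],[0,0,0.1,0,0,0]]'
```

```text
time: 11.1
eef_pos: [0.5361, 0.0847, 0.0392]
tcp_rot: [0.651, 0.759, 0.0, 0.0]
contact_force: [-1.6, -0.9, 4.5]
opening: 0.391
finger_force: 40.7
time: 11.5
eef_pos: [0.5361, 0.0847, 0.0391]
tcp_rot: [0.651, 0.759, -0.0, -0.0]
contact_force: [-4.3, -0.4, 8.9]
opening: 0.388
finger_force: 41.6
```

Seated in the Vs (contact force rising). Release and rise.

```bash
python3 -m crank '[[0,0,0,0,0,0],[0,0,0,0,0,0],[0,0,0,0,0,0],[0,0,0,0,0,0]]' 0.75; python3 -m crank '[[0,0,-2,0,0,0],[0,0,-6,0,0,0],[0,0,-11,0,0,0],[-5,0,-15,0,0,0],[-10,0,-16,0,0,0],[-15,0,-16,0,0,0],[-20,0,-16,0,0,0],[-20,0,-16,0,0,0]]'
python3 - <<'E'
from h import *
for n in("top","side"):
    im,d=ctrl.read_camera(n); np.savez(n+"3.npz",im=im,d=d); cv2.imwrite(f"pics/{n}3.png",im)
a=cv2.imread("pics/top3.png")[205:350,50:290]; b=cv2.imread("pics/side3.png")[110:250,190:310]
a=cv2.resize(a,(480,290),interpolation=cv2.INTER_CUBIC); b=cv2.resize(b,(300,350),interpolation=cv2.INTER_CUBIC)
o=np.zeros((350,780,3),np.uint8); o[:290,:480]=a; o[:,480:]=b; cv2.imwrite("pics/c3.png",o)
E
```

```text
time: 11.9
eef_pos: [0.5358, 0.0847, 0.0374]
tcp_rot: [0.651, 0.759, -0.0, -0.0]
contact_force: [-0.4, 0.3, -0.5]
opening: 0.75
finger_force: 0.0
time: 12.7
eef_pos: [0.5671, -0.1173, 0.1982]
tcp_rot: [0.652, 0.758, -0.0, 0.001]
contact_force: [0.1, 0.1, -0.1]
opening: 0.75
finger_force: 0.0
```

View pics/c3.png

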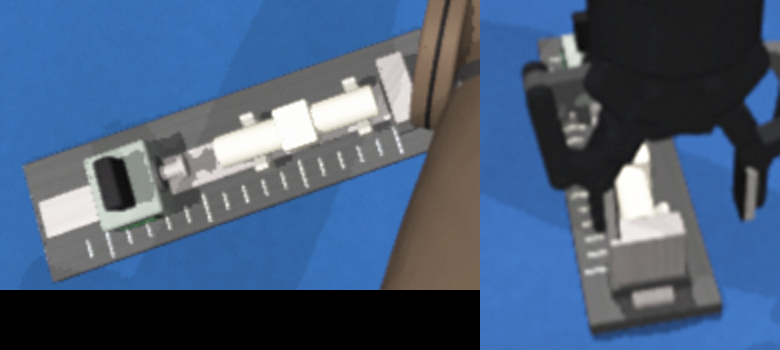

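Shaft lies in both V-rests: ends at (217,152) and (375,105) in the crop, clear of the fixed jaw at (397,85) and the plunger at (180,165).

Run:
```python
from h import *
f=np.load("top3.npz"); im,d=f["im"],f["d"]; P=pts("top",d,cam("top"))
V=P[...,:2]@CY; U=P[...,:2]@CX
m=(d>0)&(abs(U-.54)<.022)&(P[...,2]>.052)&(P[...,2]<.072)&(im.min(2)>110)&(V<.1)&(V>-.07)
print("shaft v",np.percentile(V[m],[1,99]),"u",np.percentile(U[m],[2,98]))
m=(d>0)&(P[...,2]>.09)&(P[...,2]<.105)&(abs(U-.54)<.04)&(V>.1)&(V<.2);print("fin",np.percentile(V[m],[2,98]))
go(*(.5422*CX+.143*CY),.18,98.8)
```

```text
shaft v [-0.06243001  0.09637811] u [0.52607501 0.55576346]
fin [0.13468218 0.1492251 ]
t [34.31 -0.12  1.75] r [-0.000e+00 -1.000e-03 -1.574e+00] q1-yaw -1.312927989119686
```

```bash
python3 -m crank '[[34.3,-0.1,1.7,0,0,-1.574],[34.3,-0.1,1.7,0,0,-1.574],[34.3,-0.1,1.7,0,0,-1.574],[34.3,-0.1,1.7,0,0,-1.574],[34.3,-0.1,1.7,0,0,-1.574],[34.3,-0.1,1.7,0,0,-1.574],[34.3,-0.1,1.7,0,0,-1.574],[34.3,-0.1,1.7,0,0,-1.574],[34.3,-0.1,1.7,0,0,-1.574],[34.3,-0.1,1.7,0,0,-1.574]]' 0.5
python3 - <<'E'
from h import *
go(*(.5422*CX+.143*CY),.12,98.8)
E
```

```text
time: 13.8
eef_pos: [0.511, 0.2283, 0.1801]
tcp_rot: [-0.047, 0.999, 0.0, -0.001]
contact_force: [-0.8, 0.6, 0.1]
opening: 0.501
finger_force: 0.0
t [-0.26 -0.43  6.01] r [ 0.    -0.002 -0.061] q1-yaw -1.312927989119686
```

```bash
python3 -m crank '[[-0.2,-0.3,3,0,0,-0.06],[-0.2,-0.3,6,0,0,-0.06],[-0.2,-0.3,6,0,0,-0.06],[-0.2,-0.3,6,0,0,-0.06],[-0.2,-0.3,6,0,0,-0.06]]'
python3 - <<'E'
from h import *
go(*(.5422*CX+.143*CY),.069,98.8)
E
```

```text
time: 14.3
eef_pos: [0.5159, 0.224, 0.1225]
tcp_rot: [-0.072, 0.997, 0.0, 0.001]
contact_force: [0.4, 0.1, -0.5]
opening: 0.504
finger_force: 0.0
t [0.2  0.05 5.35] r [ 0.     0.003 -0.009] q1-yaw -1.312927989119686
```

```bash
python3 -m crank '[[0.1,0,2,0,0,-0.005],[0.1,0,4,0,0,-0.005],[0.1,0,5.2,0,0,-0.005],[0.1,0,5.2,0,0,-0.005],[0.1,0,5.2,0,0,-0.005]]'
python3 -m crank '[[0,0,0,0,0,0],[0,0,0,0,0,0],[0,0,0,0,0,0],[0,0,0,0,0,0],[0,0,0,0,0,0],[0,0,0,0,0,0],[0,0,0,0,0,0]]' 0 40
python3 - <<'E'
from h import *
s=ctrl.get_state(); p=s["eef_pos"]; print(p[:2]@CX,p[:2]@CY)
E
```

```text
time: 14.8
eef_pos: [0.515, 0.2231, 0.0698]
tcp_rot: [-0.074, 0.997, 0.0, 0.001]
contact_force: [0.5, -0.2, 1.3]
opening: 0.499
finger_force: 0.0
time: 15.5
eef_pos: [0.5152, 0.2234, 0.0702]
tcp_rot: [-0.074, 0.997, 0.0, 0.001]
contact_force: [-0.9, 0.9, 6.4]
opening: 0.168
finger_force: 42.4
0.5432762200008655 0.14191167365342053
```

```bash
python3 -m crank '[[0,-0.2,0,0,0,0],[0,-0.5,0,0,0,0],[0,-0.8,0,0,0,0],[0,-1.1,0,0,0,0],[0,-1.4,0,0,0,0],[0,-1.7,0,0,0,0],[0,-2,0,0,0,0],[0,-2.2,0,0,0,0],[0,-2.4,0,0,0,0],[0,-2.6,0,0,0,0]]'
python3 -m crank '[[0,-0.1,0,0,0,0],[0,-0.2,0,0,0,0],[0,-0.3,0,0,0,0],[0,-0.4,0,0,0,0],[0,-0.5,0,0,0,0]]'
python3 -m crank '[[0,-0.1,0,0,0,0],[0,-0.2,0,0,0,0],[0,-0.3,0,0,0,0]]'
python3 -m crank '[[0,-0.1,0,0,0,0],[0,-0.2,0,0,0,0],[0,-0.3,0,0,0,0]]'
python3 -m crank '[[0,-0.1,0,0,0,0],[0,-0.2,0,0,0,0],[0,-0.3,0,0,0,0]]'
python3 - <<'E'
from h import *
s=ctrl.get_state(); p=s["eef_pos"]; print(p[:2]@CX,p[:2]@CY, s["contact_force"][:2]@CY)
E
```

```text
time: 16.5
eef_pos: [0.5189, 0.1994, 0.0702]
tcp_rot: [-0.074, 0.997, 0.002, 0.001]
contact_force: [-0.6, 8.7, 4.8]
opening: 0.17
finger_force: 42.3
time: 17.0
eef_pos: [0.5197, 0.1946, 0.0702]
tcp_rot: [-0.074, 0.997, 0.002, 0.001]
contact_force: [-2.1, 8.6, 5.1]
opening: 0.165
finger_force: 42.3
time: 17.3
eef_pos: [0.5201, 0.1917, 0.0702]
tcp_rot: [-0.074, 0.997, 0.002, 0.001]
contact_force: [-0.8, 8.1, 5.4]
opening: 0.17
finger_force: 42.3
time: 17.6
eef_pos: [0.5206, 0.1887, 0.0702]
tcp_rot: [-0.074, 0.997, 0.002, 0.002]
contact_force: [-1.4, 9.0, 5.1]
opening: 0.166
finger_force: 42.3
time: 17.9
eef_pos: [0.521, 0.1858, 0.0702]
tcp_rot: [-0.074, 0.997, 0.002, 0.002]
contact_force: [-1.1, 8.6, 4.0]
opening: 0.168
finger_force: 42.2
0.5433263383026656 0.10386704604885057 8.713300870262215
```

Run:
```python
from h import *
a,_=ctrl.read_camera("wrist"); b,_=ctrl.read_camera("side")
a=cv2.resize(a,(480,360)); b=cv2.resize(b[110:250,190:310],(309,360),interpolation=cv2.INTER_CUBIC)
cv2.imwrite("pics/c4.png",np.hstack([a,b]))
```

```text
(no output)
```

View pics/c4.png

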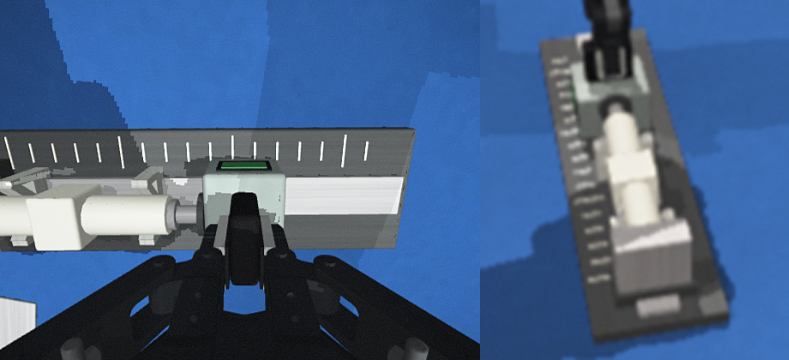

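Wrist view: shaft end at column 172 touches the plunger, which still stands out from the grey jaw (column 203). The side view shows the shaft reaching the fixed jaw. Now to measure it.

```bash
cat > m.py <<'E'
from h import *
c=cam("wrist"); im,d=ctrl.read_camera("wrist"); P=pts("w",d,c); U=P[...,:2]@CX; V=P[...,:2]@CY
s=ctrl.get_state(); print("fin v",s["eef_pos"][:2]@CY)
m=(d>0)&(abs(U-.5422)<.006)&(P[...,2]>.04)&(P[...,2]<.075)
for a in np.arange(.04,.085,.002):
    k=m&(V>=a)&(V<a+.002)
    if k.any(): print(round(a,3),k.sum(),np.percentile(P[...,2][k],90).round(4),im[k].mean(0).round())
# square middle
k=(d>0)&(abs(U-.5422)<.017)&(P[...,2]>.0645)&(P[...,2]<.072)&(V<.04)&(V>-.06)
if k.any(): print("square",np.percentile(V[k],[2,50,98]))
k=(d>0)&(P[...,2]>.058)&(P[...,2]<.065)&(abs(abs(U-.5422)-.02)<.008)&(V>.05)&(V<.13)
if k.any(): print("grey",np.percentile(V[k],[1,99]))
cv2.imwrite("w_last.png",im)
E
python3 m.py
```

```text
fin v 0.10376243369508856
0.04 81 0.0629 [235. 241. 240.]
0.042 77 0.0629 [235. 241. 241.]
0.044 80 0.0628 [236. 242. 241.]
0.046 81 0.0629 [235. 241. 241.]
0.048 82 0.0629 [235. 242. 241.]
0.05 74 0.063 [236. 242. 241.]
0.052 109 0.0629 [199. 206. 205.]
0.054 78 0.0603 [156. 157. 155.]
0.056 80 0.06 [168. 167. 166.]
0.058 119 0.0592 [123. 123. 121.]
0.06 75 0.056 [158. 157. 155.]
0.062 74 0.0557 [159. 158. 156.]
0.064 68 0.0561 [156. 155. 154.]
0.066 73 0.0563 [161. 159. 158.]
0.068 67 0.056 [161. 160. 159.]
0.07 58 0.0562 [162. 160. 159.]
0.072 29 0.064 [77. 76. 73.]
0.074 80 0.0643 [73. 72. 69.]
0.076 106 0.064 [64. 64. 60.]
0.078 59 0.0609 [138. 143. 131.]
0.08 50 0.0614 [150. 154. 142.]
0.082 48 0.0613 [151. 155. 143.]
0.084 45 0.0613 [151. 155. 143.]
square [-0.02351757 -0.00984143  0.00294688]
grey [0.07770846 0.12624756]
```

Run:
```python
from h import *
for n,f in(("top","top1.npz"),("top","top3.npz")):
    f=np.load(f); im,d=f["im"],f["d"]; P=pts(n,d,cam(n)); U=P[...,:2]@CX; V=P[...,:2]@CY
    m=(d>0)&(abs(U-.541)<.008)&(P[...,2]>.035)&(P[...,2]<.075)
    print("z profile",[(round(a,3),int(k.sum()),float(np.percentile(P[...,2][k],90).round(3))) for a in np.arange(.078,.126,.002) if (k:=m&(V>=a)&(V<a+.002)).any()])
    k=(d>0)&(P[...,2]>.058)&(P[...,2]<.065)&(abs(abs(U-.541)-.02)<.008)&(V>.08)&(V<.18); print("grey",np.percentile(V[k],[1,99]))
```

```text
z profile [(np.float64(0.092), 24, 0.058), (np.float64(0.094), 14, 0.061), (np.float64(0.096), 15, 0.06), (np.float64(0.098), 4, 0.059), (np.float64(0.1), 13, 0.057), (np.float64(0.102), 6, 0.055), (np.float64(0.104), 14, 0.057), (np.float64(0.106), 7, 0.056), (np.float64(0.108), 11, 0.057), (np.float64(0.11), 10, 0.058), (np.float64(0.112), 29, 0.064), (np.float64(0.114), 15, 0.064), (np.float64(0.116), 10, 0.063), (np.float64(0.118), 11, 0.061), (np.float64(0.12), 12, 0.062), (np.float64(0.122), 13, 0.062), (np.float64(0.124), 14, 0.062)]
grey [0.11757511 0.16619909]
z profile [(np.float64(0.092), 25, 0.058), (np.float64(0.094), 15, 0.06), (np.float64(0.096), 17, 0.06), (np.float64(0.098), 1, 0.057), (np.float64(0.1), 13, 0.056), (np.float64(0.102), 9, 0.058), (np.float64(0.104), 12, 0.056), (np.float64(0.106), 8, 0.056), (np.float64(0.108), 9, 0.056), (np.float64(0.11), 11, 0.056), (np.float64(0.112), 29, 0.063), (np.float64(0.114), 16, 0.064), (np.float64(0.116), 11, 0.064), (np.float64(0.118), 12, 0.062), (np.float64(0.12), 15, 0.063), (np.float64(0.122), 11, 0.062), (np.float64(0.124), 13, 0.062)]
grey [0.11754132 0.16614354]
```

The plunger is barely pressed (tip to collar about 19 mm, against 19.5 mm free). So about 7.5 mm more, gently.

```bash
python3 -m crank '[[0,-0.08,0,0,0,0],[0,-0.16,0,0,0,0],[0,-0.24,0,0,0,0],[0,-0.32,0,0,0,0],[0,-0.4,0,0,0,0],[0,-0.48,0,0,0,0],[0,-0.56,0,0,0,0],[0,-0.64,0,0,0,0],[0,-0.7,0,0,0,0],[0,-0.7,0,0,0,0]]'; python3 m.py
```

```text
time: 19.05
eef_pos: [0.522, 0.1794, 0.0702]
tcp_rot: [-0.074, 0.997, 0.003, 0.002]
contact_force: [-0.2, 11.0, 3.6]
opening: 0.166
finger_force: 42.3
fin v 0.09740806194946178
0.04 83 0.0628 [235. 241. 240.]
0.042 77 0.063 [235. 242. 241.]
0.044 77 0.0629 [234. 241. 240.]
0.046 82 0.0628 [235. 241. 241.]
0.048 83 0.0631 [235. 241. 241.]
0.05 75 0.0631 [235. 241. 241.]
0.052 107 0.0629 [202. 210. 209.]
0.054 75 0.0603 [153. 154. 152.]
0.056 81 0.0601 [168. 167. 166.]
0.058 121 0.0593 [125. 124. 123.]
0.06 68 0.0559 [156. 155. 154.]
0.062 70 0.0563 [159. 158. 156.]
0.064 50 0.0562 [162. 161. 159.]
0.066 43 0.064 [75. 73. 71.]
0.068 81 0.064 [74. 72. 69.]
0.07 98 0.0636 [68. 68. 64.]
0.072 54 0.0614 [139. 143. 131.]
0.074 52 0.0615 [150. 154. 142.]
0.076 48 0.0612 [151. 154. 142.]
0.078 49 0.0615 [151. 156. 144.]
0.08 12 0.0616 [150. 153. 142.]
0.082 12 0.0613 [152. 156. 144.]
0.084 9 0.0614 [142. 146. 134.]
square [-0.02351183 -0.00973212  0.00289719]
grey [0.07162372 0.11988576]
```

```bash
python3 -m crank '[[0,-0.05,0,0,0,0],[0,-0.1,0,0,0,0],[0,-0.13,0,0,0,0],[0,-0.13,0,0,0,0],[0,-0.13,0,0,0,0]]'; python3 m.py | egrep "fin|grey|square"
python3 -m crank '[[0,0,0,0,0,0],[0,0,0,0,0,0],[0,0,0,0,0,0],[0,0,0,0,0,0]]' 0.45; python3 m.py | egrep "fin|grey|square"
python3 -m crank '[[0,0,-2,0,0,0],[0,0,-6,0,0,0],[0,0,-11,0,0,0],[0,5,-14,0,0,0],[0,10,-14,0,0,0],[0,15,-14,0,0,0],[0,20,-14,0,0,0],[0,20,-14,0,0,0]]'
python3 - <<'E'
from h import *
for n in("top","side"):
    im,d=ctrl.read_camera(n); np.savez(n+"5.npz",im=im,d=d); cv2.imwrite(f"pics/{n}5.png",im)
    P=pts(n,d,cam(n)); U=P[...,:2]@CX; V=P[...,:2]@CY
    for nm,k in(("fin",(P[...,2]>.09)&(P[...,2]<.105)&(abs(U-.54)<.03)&(V>.05)&(V<.17)),("square",(abs(U-.5422)<.017)&(P[...,2]>.0645)&(P[...,2]<.07)&(V<.04)&(V>-.04)),("grey",(P[...,2]>.058)&(P[...,2]<.065)&(abs(abs(U-.542)-.022)<.006)&(V>.055)&(V<.17))):
        k=k&(d>0)
        if k.any(): print(n,nm,np.percentile(V[k],[2,98]),k.sum())
a=cv2.imread("pics/top5.png")[205:350,50:290]; b=cv2.imread("pics/side5.png")[110:250,190:310]
a=cv2.resize(a,(480,290),interpolation=cv2.INTER_CUBIC); b=cv2.resize(b,(300,350),interpolation=cv2.INTER_CUBIC)
o=np.zeros((350,780,3),np.uint8); o[:290,:480]=a; o[:,480:]=b; cv2.imwrite("pics/c5.png",o)
E
```

```text
time: 19.6
eef_pos: [0.5222, 0.1782, 0.0702]
tcp_rot: [-0.074, 0.997, 0.003, 0.002]
contact_force: [-1.2, 12.3, 4.4]
opening: 0.168
finger_force: 42.3
fin v 0.09627380252499347
square [-0.02355624 -0.00978199  0.00293482]
grey [0.07037572 0.11873479]
time: 20.05
eef_pos: [0.5212, 0.1747, 0.0684]
tcp_rot: [-0.074, 0.997, -0.0, -0.0]
contact_force: [0.2, 0.0, -0.5]
opening: 0.455
finger_force: 0.0
fin v 0.09290107040126777
square [-0.02361069 -0.00994947  0.00285643]
grey [0.07037649 0.11854043]
time: 20.9
eef_pos: [0.4905, 0.377, 0.2088]
tcp_rot: [-0.076, 0.997, 0.001, 0.0]
contact_force: [0.3, -0.1, -1.1]
opening: 0.448
finger_force: 0.0
top fin [0.08878787 0.1033174 ] 282
top square [-0.02346499  0.00413258] 359
top grey [0.07207784 0.11955776] 377
side fin [0.08770447 0.10165224] 140
side square [-0.02768348  0.01752801] 201
side grey [0.07016816 0.11637143] 146
```

View pics/c5.png

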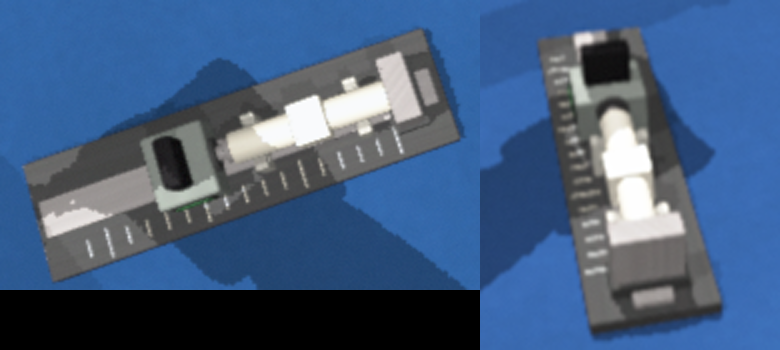

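The shaft is pinched between the fixed jaw at (400,85) and the plunger at (222,150). The jaw did not move when released, and the plunger is pressed in about 8 mm.

```bash
python3 -c "
from plant import ctrl
print(ctrl.sign_off())"
```

```text
the job is handed in; nothing more can be done
None
```

The job is handed in: the shaft lies in the V-rests, pinched between the fixed jaw and the plunger, which measures about 8 mm in (half way), and the robot is clear, with the other print and scraper never touched.

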